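# Switch the microwave on at its splash-guarded isolator

### The arm

A 6-joint arm with a two-finger parallel gripper is mounted at the origin on a cart in front of the work surface, level with it; the furniture and walls round the work are solid. World frame = base frame: x ahead of the robot, y to its left, z up, the work surface at z = 0. Lengths are in m, angles in rad, forces in N, time in s.
With the tool pointing down it reaches from about 0.35 to 0.975 m from the base axis. Payload 4.9 kg.
Tool frame: the origin (TCP) lies midway between the tips of the shut fingers; the grasp point (between the pads) lies 19 mm behind it (ctrl.tcp_to_grasp is the distance from the TCP to the grasp point, in m); z points along the fingers, y is the line along which they close (so a half turn about z gives the same grasp; the last joint's range is limited). The gripper opens to 85 mm and grips with 20 to 120 N. Pads are 22 mm wide; open, the fingers measure 114 mm over their backs; the gripper's body (76 mm by 85 mm) begins 54 mm behind the grasp point. The pads swing forward as they close: fully open they stand 13 mm farther back than shut.
Start: joints at [1.043, 0.053, 1.613, -0, 1.476, -0.119], TCP at [0.248, 0.573, 0.231] pointing down, gripper open.
Joint ranges: [-3.01, 3.01], [-1.01, 2.22], [0.06, 2.58], [-1.02, 4.17], [0.09, 2.62], [-3.14, 3.14]. Speed limits (rad/s): [2.57, 2.57, 3.14, 3.14, 3.14, 3.14].

### API

Orientations are given as a rotation vector (axis times angle).
In Python, from station import ctrl gives the robot as it stands.
- The arm moves only by the tool jog_arm, called after ">>>" by a JSON object that holds its "op" and its "data". Schema: {"type":"object","properties":{"segments":{"type":"string"},"squeeze":{"type":"number"},"only":{"type":"string"},"quiet":{"type":"boolean"},"lines":{"type":"string"}},"required":["segments"],"additionalProperties":false}. segments is a string of 1 to 20 rows, parted by semicolons, with the numbers parted by spaces; each row has 7 numbers: the finger opening in m, then dx, dy, dz in mm, then a rotation vector rx, ry, rz in units of 0.25 rad; each row is the pose to reach, as a shift and turn from the pose commanded when the call began, along the tool's axes at that moment; what a row does not reach only later rows make up. A row lasts 1/12 s, in which the tool goes at most 0.0417 m and 0.125 rad, less where a joint would pass 70% of its speed; a pose out of reach is approached as far as the arm can. The fingers move at their own pace and stop on an object; squeeze is the grip in N (left out, the last holds). Time passes only in rows, so rows that do not move let the fingers close. The tool returns the time, the measured TCP pose, the force, the opening and the grip force at its end. only (a regular expression) keeps the lines of the reply that match it, lines (a string "A,B") keeps lines A to B, and quiet returns only ok. Input that does not fit is refused with a message, and nothing moves.
- ctrl.get_obs(): the state, without advancing time (a new reading comes with each control period).
- ctrl.get_image(name): name is "scene" or "top" or "wrist"; returns the picture (420x560x3 uint8, red, green, blue); there is no depth.
- ctrl.camera_params(name): a dict with "fx", "fy", "cx", "cy" (pixels), "k1" (the pictures are not rectified: a ray, as slopes to the right and down, at radius r is drawn at 1 + k1 r^2 times it, then the intrinsics apply), "T" (4x4, takes a point from camera to world coordinates); the wrist camera has in their place "tool_from_camera" (4x4, takes a point from camera to tool coordinates, whose origin is the TCP and whose axes are the flange's). Camera axes: x right, y down, z forward; pixel columns grow to the right and rows downward; lengths in m; the calibration is good to about 2 mm. A picture is of the moment at which its call begins: read the wrist's pose just before it. camera_params takes no time and is no camera call.
- ctrl.finish_job(): hands the job in; it is judged then, once.
The state is a dict: "t": time; "q": joint angles; "dq": joint speeds; "effort": joint torques, N m; "tool_pos": TCP position; "tool_rot": TCP orientation; "contact_force": force on the tool from outside, world axes, zero at the start; "wrist_torque": the same for the moment, N m; "opening": finger opening in m; "grip_force": force on a finger pad.
Only numpy, scipy, OpenCV 4.12 (cv2) and the standard library are available. Lean on these libraries where they do the work, as an engineer would, in place of code of your own. Each camera call takes 0.05 s, during which the arm holds its last target. There are 200 camera calls.

### The job

The microwave over the range is dead: it is switched off at the grey isolator box on the worktop beside the range. Lift the box's hinged splash guard until it stands open, flip the black toggle underneath from its lower (near) position right over to its upper (far) position, which is on, and lower the guard again until it is fully shut. Leave the jar, the tin and the wooden turner near the box where they are.

Things in the scene. Friction and masses are not known exactly. Their poses are not given: they have to be found in the camera images.
- switch_box: Fixed grey isolator box: body 102 (x) x 98 (y) mm on a 6 mm flange 128 x 122. Origin: centre of its underside, on the worktop; z up, x level from the low front (turned to the robot and the range) to the high back. Front wall at x=-45 mm. Its top, the switch face, slopes 15 deg: z=55 mm at x=-45, 82 mm at x=+57. A conduit behind it turns down into the worktop at x=111.
- guard (a joint): Guard angle: 0 shut on the face, grows as the front edge is lifted, end stop 1.75 rad (standing upright at the back). No catch, damped hinge, about 0.15 kg: below about 1.3 rad it falls shut by its weight, above it stays open. A grey hood open below, 119 long x 92 wide (y) x 57 mm deep, walls 3.6; shut, its top is parallel to the face, z=107 mm (front) to 140 mm (back).
- guard_hinge (a point): Middle of the guard's hinge axis, which runs along the box's y: x=48, z=84 mm in the box's frame, 4 mm above the face. The hood's front wall is 112 mm down the slope from it, so its lower edge (shut: x=-59, z=52 mm in the box's frame) overhangs the box's front wall by 14 mm.
- guard_lip (a point): Middle of the 6 mm beaded edge of the finger lip: 56 wide (y), 28 long, 5 mm thick, from the front wall's lower edge forward and 15 deg up (shut), so a fingertip tilted forward about 45 deg gets well under it. Shut, the edge is at x=-86, z=61 mm in the box's frame. From edge to hood-top plane is a notch 39 mm wide, 24 deep: with the guard open it is on top, to pull the guard over by.
- toggle (a joint): Toggle angle: 0 = lower position, off, leaning 24 deg from the face's normal to the box's front (every start); 0.84 = upper position, on, leaning 24 deg to the hinge. An over-centre spring holds it at either end (about 1 N at the tip to move it) and snaps it over past 0.42.
- toggle_tip (a point): End of the toggle: a black bat 52 mm long, 16 to 22 mm wide (y), 10 to 13 mm thick. Its pivot is in the face 55 mm down the slope from the hinge axis, at x=-5, z=68 mm in the box's frame, in a nut of radius 17 mm that stands up to 8 mm off the face.
- honey_jar: Small glass jar with a red lid, 61 mm wide, 86 mm high, standing on the worktop between box and range; origin at the centre of its underside. A bystander.
- tin_low: Low round tin, 86 mm wide, 40 mm high, standing on the worktop towards the fridge; origin at the centre of its underside. A bystander.
- turner: Wooden turner, 311 x 61 x 15 mm, lying on the cooktop left of the box; origin at the centre of its underside, x along its length. A bystander.

How it is judged:
By the outcome, as a careful person would: the job done as asked, in the order asked, and still so for the second after the job is handed in, with the robot touching nothing.
It also fails if it takes over 61 s, if anything falls off the work surface, if the arm or the gripper's body presses on something with over 40 N, if the wrist force passes 120 N, or if a joint passes its speed limit or range.

## Working session

There is one attempt and no reset: what is moved stays moved. The work goes in short steps, Python scripts to look and compute and a tool call to move; the robot and the scene stay as the last step left them, time stands still between calls to the robot, and variables do not carry over. Pictures are saved under pics/ and viewed, at most 10 in all, crops included, and the job is handed in when it is done.

```bash
ls; mkdir -p pics
```

Run:
```python
from station import ctrl
import cv2,numpy as np
o=ctrl.get_obs(); print(o['t'],o['tool_pos'],o['tool_rot'],o['opening'],ctrl.tcp_to_grasp)
for n in ("scene","top"):
    im=ctrl.get_image(n); cv2.imwrite(f"pics/{n}0.png",im[:,:,::-1])
    p=ctrl.camera_params(n); print(n,{k:(np.round(v,4).tolist()) for k,v in p.items()})
p=ctrl.camera_params("wrist"); print({k:(np.round(v,4).tolist()) for k,v in p.items()})
```

```text
pics
station.py
0.0 [0.24811715 0.57294527 0.23005544] [-0.63745835 -3.07561269  0.00315818] 0.08535618724199208 0.0187
scene {'fx': 533.9472, 'fy': 533.9472, 'cx': 293.0931, 'cy': 211.0726, 'k1': -0.1302, 'T': [[0.5458, -0.4351, 0.7161, -0.4651], [-0.8375, -0.258, 0.4816, -0.7195], [-0.0248, -0.8626, -0.5052, 0.7948], [0.0, 0.0, 0.0, 1.0]]}
top {'fx': 404.5274, 'fy': 404.5274, 'cx': 279.5155, 'cy': 206.6034, 'k1': -0.1044, 'T': [[0.0259, -0.9987, 0.0441, 0.4774], [-0.9996, -0.0263, -0.0091, -0.0629], [0.0103, -0.0439, -0.999, 1.1966], [0.0, 0.0, 0.0, 1.0]]}
{'fx': 315.8543, 'fy': 315.8543, 'cx': 277.4982, 'cy': 210.3803, 'k1': -0.0723, 'tool_from_camera': [[0.0005, -0.9551, -0.2964, 0.0745], [1.0, 0.0005, -0.0001, -0.0011], [0.0002, -0.2964, 0.9551, -0.1423], [0.0, 0.0, 0.0, 1.0]]}
```

View pics/scene0.png

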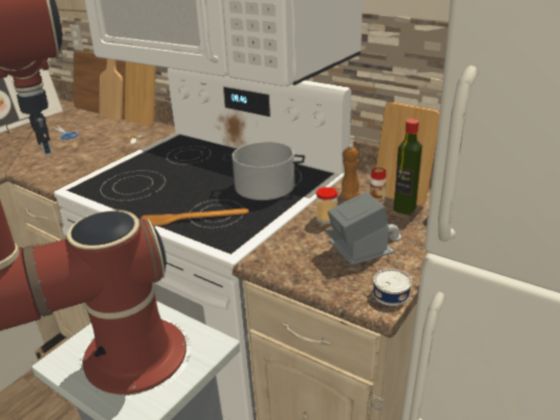

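View pics/top0.png

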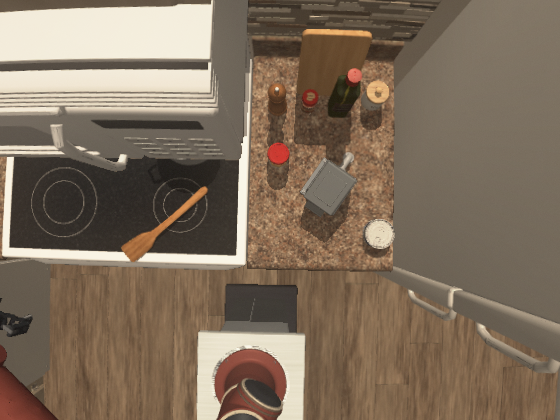

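The scene view shows the shut grey hood at about (360,228), the jar at (327,205), the tin at (391,288) and the turner on the cooktop. In the top view the box is at (328,188), with its conduit running to (347,158), so the box's yaw is about -30°. I'll enlarge both views.

Run:
```python
import cv2,numpy as np
a=cv2.imread("pics/scene0.png")[180:280,310:410]; b=cv2.imread("pics/top0.png")[140:240,260:360]
f=lambda i:cv2.resize(i,None,fx=4,fy=4,interpolation=cv2.INTER_CUBIC)
m=np.hstack([f(a),f(b)])
for k in range(0,800,80):
    cv2.putText(m,str((310 if k<400 else 260)+(k%400)//4),(k,10),0,.35,(0,255,255)); cv2.line(m,(k,12),(k,18),(0,255,255))
for k in range(0,400,80):
    cv2.putText(m,str(180+k//4),(0,k+4),0,.35,(0,255,255));cv2.putText(m,str(140+k//4),(402,k+4),0,.35,(0,255,255))
cv2.imwrite("pics/crop1.png",m)
```

```text
(no output)
```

View pics/crop1.png

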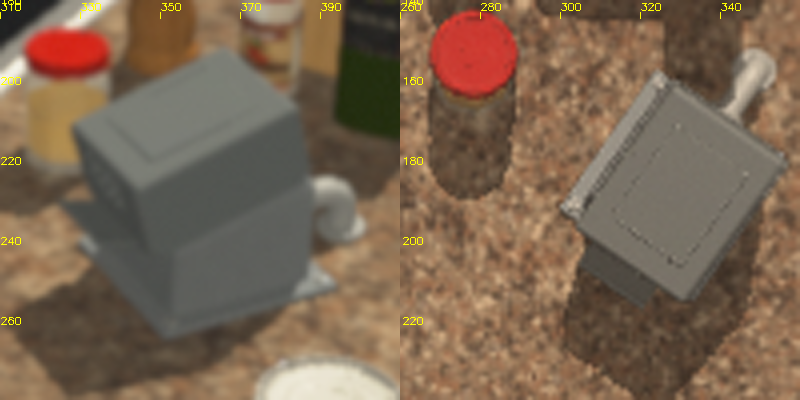

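Enlarged, the scene crop gives these hood-top corners: (328.8,211.8), (345.8,227.5), (385,206.3) and (366.3,192), with the lip's left end at (325.5,230.8). The top crop gives (304.5,193), (332,214.5), (355.5,180) and (327,160.5), with the lip's right end at (321.3,216.3). I'll fit the box pose to these with z left free, which measures the height from the two views.

Create h.py:
```python
from station import ctrl
import cv2,numpy as np
from scipy.optimize import least_squares
from scipy.spatial.transform import Rotation as R
def proj(P,p,T=None):
    T=p["T"] if T is None else T
    c=(np.atleast_2d(P)-T[:3,3])@T[:3,:3]; s=c[:,:2]/c[:,2:]
    s=s*(1+p["k1"]*(s**2).sum(1,keepdims=True))
    return s*[p["fx"],p["fy"]]+[p["cx"],p["cy"]]
C={n:ctrl.camera_params(n) for n in("scene","top","wrist")}
def box(b,P): # b=x,y,z,yaw
    c,s=np.cos(b[3]),np.sin(b[3]); return np.atleast_2d(P)@np.array([[c,s,0],[-s,c,0],[0,0,1]])+b[:3]
```

Run:
```python
from h import *
M=np.array([[-74,46,107],[-74,-46,107],[41,-46,139],[41,46,139],[-86,28,61],[-86,-28,61]])/1e3
obs=[("scene",[0,1,2,3,4],[[328.8,211.8],[345.8,227.5],[385,206.3],[366.3,192],[325.5,230.8]]),
("top",[0,1,2,3,5],[[304.5,193],[332,214.5],[355.5,180],[327,160.5],[321.3,216.3]])]
f=lambda b:np.concatenate([(proj(box(b,M[i]),C[n])-np.array(o)).ravel() for n,i,o in obs])
r=least_squares(f,[.5,-.2,0,-.5]); print(r.x,np.degrees(r.x[3])); print(np.round(r.fun.reshape(-1,2),1).tolist())
b=r.x.copy()
for nm,p in dict(lip=[-86,0,61],hinge=[48,0,84],pivot=[-5,0,68],back=[41,0,139]).items(): print(nm,box(b,np.array(p)/1e3).round(4))
# jar lid/tin: triangulate tops
def tri(a,c): return least_squares(lambda P:np.r_[(proj(P,C["scene"])-a)[0],(proj(P,C["top"])-c)[0]],[.5,-.2,.05])
for nm,a,c in(("jar",[327,192],[278.5,153.5]),("tin",[393,281],[379,233])): 
    t=tri(a,c); print(nm,t.x.round(3),t.fun.round(1))
from scipy.spatial.transform import Rotation as R
o=ctrl.get_obs(); print(R.from_rotvec(o['tool_rot']).as_matrix().round(3))
```

```text
[ 0.59444674 -0.21524978 -0.00346221 -0.57303876] -32.83270239036417
[[-1.7, -0.3], [-1.3, 1.2], [0.7, 0.4], [0.2, -1.1], [0.5, 0.4], [-1.2, 2.6], [-0.7, 0.2], [1.6, -1.4], [1.4, -1.5], [0.1, -1.3]]
lip [[ 0.5222 -0.1686  0.0575]]
hinge [[ 0.6348 -0.2413  0.0805]]
pivot [[ 0.5902 -0.2125  0.0645]]
back [[ 0.6289 -0.2375  0.1355]]
jar [ 0.674 -0.067  0.087] [-0.5  0.   0.4 -0.2]
tin [ 0.461 -0.365  0.035] [-0.7  0.1  0.8 -0.4]
[[-0.918  0.397 -0.001]
 [ 0.397  0.918 -0.002]
 [ 0.    -0.002 -1.   ]]
```
Residuals up to 2.6 px; ~3mm. Good enough but refine with wrist camera later.

The fit gives the box at (0.594,-0.215) with yaw -32.8°. Its z offset is -3 mm and the residuals are about 1–2 px, which agrees with the given sizes. The jar lid's height (87 mm) and the tin's (35 mm) also check out. Next I'll compute the approach with a forward tilt of 45°.

Add to h.py:
```python
B=np.array([.5945,-.2152,-.002,-.5730])
def go(*wp,b=None):
    """wp: (x,y,z mm box frame, tilt deg). prints row shift/turn from the present pose"""
    b=B if b is None else b
    o=ctrl.get_obs(); R0=R.from_rotvec(o['tool_rot'])
    for x,y,z,d in wp:
        t=np.radians(d); X=[np.cos(t),0,np.sin(t)]; Z=[np.sin(t),0,-np.cos(t)]
        M=R.from_euler('z',b[3]).as_matrix()@np.array([X,np.cross(Z,X),Z]).T
        P=box(b,np.array([x,y,z])/1e3)[0]
        print((x,y,z,d),"world",P.round(3),"row",R0.inv().apply(P-o['tool_pos']).round(4),(R0.inv()*R.from_matrix(M)).as_rotvec().round(3))
def st(b=None):
    b=B if b is None else b
    o=ctrl.get_obs(); Rb=R.from_euler('z',-b[3]); 
    print("t",o['t'].__round__(2),"box mm",(Rb.apply(o['tool_pos']-b[:3])*1e3).round(1),"F box",Rb.apply(o['contact_force']).round(1),"op",round(o['opening'],4),"q",np.round(o['q'],2),
     "toolz box",Rb.apply(R.from_rotvec(o['tool_rot']).as_matrix()[:,2]).round(3))
```

```bash
python3 -c "
from h import *
st();go((-150,0,130,45),(-150,0,130,0))"
```

```text
t 0.1 box mm [-718.4  474.5  232.2] F box [ 0.8 -0.1 -0.2] op 0.0852 q [ 1.04  0.05  1.61  0.    1.48 -0.12] toolz box [ 0.    -0.002 -1.   ]
(-150, 0, 130, 45) world [ 0.468 -0.134  0.128] row [-0.4832 -0.5609  0.1031] [ 1.144  0.091 -2.76 ]
(-150, 0, 130, 0) world [ 0.468 -0.134  0.128] row [-0.4832 -0.5609  0.1031] [ 0.    -0.003 -2.977]
```

Units first: shifts go in mm and turns go in units of 0.25 rad. So -0.28 m is -280, -0.24 m is -240, 1.6 rad is 6.4.

>>> {"op": "jog_arm", "data": {"segments": "0 -240 -280 0 0 0 6.4;0 -240 -280 0 0 0 6.4;0 -240 -280 0 0 0 6.4;0 -240 -280 0 0 0 6.4;0 -240 -280 0 0 0 6.4;0 -240 -280 0 0 0 6.4;0 -240 -280 0 0 0 6.4;0 -240 -280 0 0 0 6.4;0 -240 -280 0 0 0 6.4;0 -240 -280 0 0 0 6.4;0 -240 -280 0 0 0 6.4;0 -240 -280 0 0 0 6.4;0 -240 -280 0 0 0 6.4;0 -240 -280 0 0 0 6.4", "squeeze": 40}}

```text
t: 1.27
tool_pos: [0.3572, 0.2209, 0.2309]
tool_rot: [-2.653, -1.683, 0.001]
contact_force: [-0.3, -0.3, -0.2]
opening: 0.0004
grip_force: 0.0
```

```bash
python3 -c "
from h import *
st();go((-150,0,130,45))"
```

```text
t 1.27 box mm [-435.8  237.7  232.9] F box [-0.1 -0.4 -0.2] op 0.0004 q [ 0.38 -0.47  2.06 -0.    1.55  0.82] toolz box [-0.    -0.001 -1.   ]
(-150, 0, 130, 45) world [ 0.468 -0.134  0.128] row [-0.2735  0.2519  0.1029] [-0.665  0.583  1.606]
```

Scaled: -0.2735 m is -273.5, 0.2519 m is 251.9, 1.606 rad is 6.424.

>>> {"op": "jog_arm", "data": {"segments": "0 -273.5 251.9 102.9 -2.66 2.332 6.424;0 -273.5 251.9 102.9 -2.66 2.332 6.424;0 -273.5 251.9 102.9 -2.66 2.332 6.424;0 -273.5 251.9 102.9 -2.66 2.332 6.424;0 -273.5 251.9 102.9 -2.66 2.332 6.424;0 -273.5 251.9 102.9 -2.66 2.332 6.424;0 -273.5 251.9 102.9 -2.66 2.332 6.424;0 -273.5 251.9 102.9 -2.66 2.332 6.424;0 -273.5 251.9 102.9 -2.66 2.332 6.424;0 -273.5 251.9 102.9 -2.66 2.332 6.424;0 -273.5 251.9 102.9 -2.66 2.332 6.424;0 -273.5 251.9 102.9 -2.66 2.332 6.424;0 -273.5 251.9 102.9 -2.66 2.332 6.424;0 -273.5 251.9 102.9 -2.66 2.332 6.424;0 -273.5 251.9 102.9 -2.66 2.332 6.424;0 -273.5 251.9 102.9 -2.66 2.332 6.424;0 -273.5 251.9 102.9 -2.66 2.332 6.424"}}

```text
t: 2.68
tool_pos: [0.4688, -0.1322, 0.1269]
tool_rot: [2.611, -0.761, 1.079]
contact_force: [0.0, 0.3, -0.1]
opening: -0.0001
grip_force: 0.0
```

Run:
```python
from h import *
st()
o=ctrl.get_obs(); im=ctrl.get_image("wrist")[:,:,::-1]; np.save("w1.npy",np.r_[o['tool_pos'],o['tool_rot']])
im=cv2.resize(im,None,fx=1.4,fy=1.4,interpolation=cv2.INTER_CUBIC)
for k in range(0,560,80): cv2.putText(im,str(k),(int(k*1.4),10),0,.35,(0,255,255))
for k in range(40,420,40): cv2.putText(im,str(k),(0,int(k*1.4)),0,.35,(0,255,255))
cv2.imwrite("pics/w1.png",im)
```

```text
t 2.68 box mm [-150.6    1.6  128.9] F box [-0.1  0.3 -0.1] op -0.0001 q [-0.33 -0.7   2.51 -0.31  0.58  2.  ] toolz box [ 0.706  0.003 -0.708]
```

View pics/w1.png

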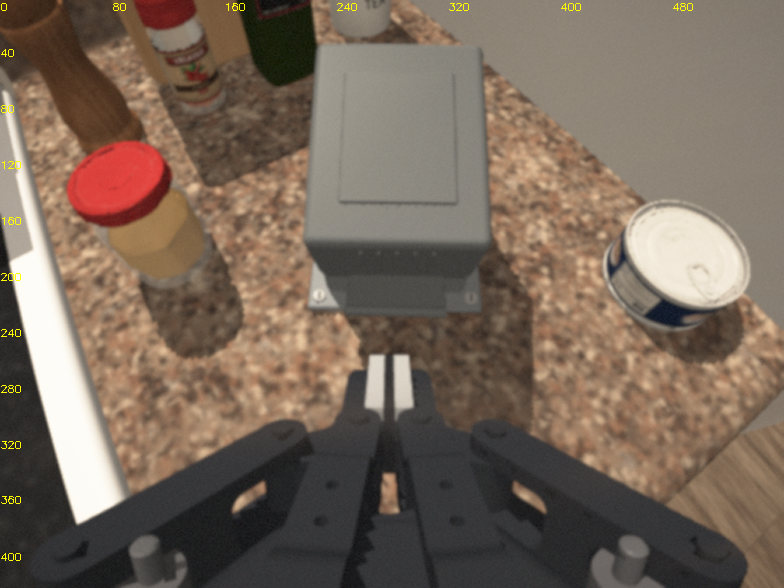

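The wrist picture shows the hood top with corners (in display pixels) at (307,242), (490,240), (480,47) and (318,47). The lip's lower edge runs from about (347,306) to (446,312), and the shut fingertips are at (388,355), lined up with it. I'll refit the pose with all three views.

Run:
```python
from h import *
w=np.load("w1.npy"); Tw=np.eye(4); Tw[:3,:3]=R.from_rotvec(w[3:]).as_matrix(); Tw[:3,3]=w[:3]; Tw=Tw@C["wrist"]["tool_from_camera"]
M=np.array([[-74,46,107],[-74,-46,107],[41,-46,139],[41,46,139],[-86,28,61],[-86,-28,61],[-64,61,3],[-64,-61,3]])/1e3
obs=[("scene",[0,1,2,3,4],[[328.8,211.8],[345.8,227.5],[385,206.3],[366.3,192],[325.5,230.8]]),
("top",[0,1,2,3,5],[[304.5,193],[332,214.5],[355.5,180],[327,160.5],[321.3,216.3]]),
("wrist",[0,1,2,3,4,5,6,7],np.array([[307,242],[490,240],[480,47],[318,47],[347,306],[446,312],[307,311],[480,311]])/1.4)]
W=dict(scene=1,top=1,wrist=.7)
f=lambda b:np.concatenate([W[n]*(proj(box(b,M[i]),C[n],Tw if n=="wrist" else None)-np.array(o)).ravel() for n,i,o in obs])
r=least_squares(f,[.5,-.2,0,-.5],loss='soft_l1'); print(r.x,np.degrees(r.x[3])); print(np.round(f(r.x).reshape(-1,2),1).tolist())
B2=r.x; st(b=B2)
```

```text
[ 0.59300211 -0.21803997 -0.00548085 -0.57514241] -32.95323290152694
[[-1.0, 0.9], [-0.6, 2.5], [1.4, 1.6], [1.0, 0.1], [1.2, 1.6], [-0.3, 3.2], [0.1, 0.8], [2.5, -0.7], [2.4, -0.8], [1.0, -0.7], [-1.9, 0.2], [0.4, 2.0], [-0.2, -2.3], [-1.1, -3.0], [-0.3, 0.1], [-0.6, -2.5], [0.6, 1.6], [0.2, 2.3]]
t 2.73 box mm [-150.5    4.4  132.9] F box [ 0.3  0.5 -0.3] op -0.0001 q [-0.33 -0.7   2.51 -0.31  0.58  1.99] toolz box [ 0.706  0.005 -0.708]
```

```bash
sed -i 's/^B=.*/B=np.array([.5935,-.2165,-.001,-.574])/' h.py
```

Run:
```python
from h import *
st(); go((-135,0,30,45),(-80,0,26,45))
```

```text
t 2.73 box mm [-150.1    3.   128.4] F box [ 0.3  0.5 -0.3] op -0.0001 q [-0.33 -0.7   2.51 -0.31  0.58  1.99] toolz box [ 0.706  0.004 -0.708]
(-135, 0, 30, 45) world [ 0.48  -0.143  0.029] row [-0.0588  0.0029  0.0803] [-0.004  0.002  0.006]
(-80, 0, 26, 45) world [ 0.526 -0.173  0.025] row [-0.0227  0.0033  0.122 ] [-0.004  0.002  0.006]
```

Scaled: 0.122 m is 122, 0.112 m is 112, 0.006 rad is 0.024.

>>> {"op": "jog_arm", "data": {"segments": "0 -59 3 80 0 0 0.024;0 -59 3 80 0 0 0.024;0 -59 3 80 0 0 0.024;0 -59 3 80 0 0 0.024;0 -41 3 101 0 0 0.024;0 -32 3 112 0 0 0.024;0 -23 3 122 0 0 0.024;0 -23 3 122 0 0 0.024"}}

```text
t: 3.4
tool_pos: [0.5279, -0.1751, 0.027]
tool_rot: [2.607, -0.773, 1.081]
contact_force: [-0.2, 0.8, -1.3]
opening: 0.0
grip_force: 0.4
```

Run:
```python
from h import *
st()
d2r=np.radians
w=[]
for th in (0,10,20,30,40,50,60,70,80,90,98):
    a=d2r(189.7-th); E=np.array([48,84])+136*np.array([np.cos(a),np.sin(a)]); d=45-.2*th; D=d2r(d)
    P=E-14*np.array([np.cos(D),np.sin(D)])+20*np.array([np.sin(D),-np.cos(D)])
    w.append((P[0].round(1),0,P[1].round(1),d))
go(*w)
im=ctrl.get_image("scene")[170:290,290:450,::-1]; cv2.imwrite("pics/s2.png",cv2.resize(im,None,fx=4,fy=4,interpolation=cv2.INTER_CUBIC))
```

```text
t 3.4 box mm [-77.6  -0.9  28. ] F box [-0.6  0.5 -1.3] op 0.0 q [-0.39 -0.19  2.38 -0.65  0.22  2.34] toolz box [ 0.707  0.001 -0.707]
(np.float64(-81.8), 0, np.float64(37.0), 45.0) world [ 0.525 -0.172  0.036] row [ 0.0034 -0.0009 -0.0094] [-0.001 -0.    -0.003]
(np.float64(-84.6), 0, np.float64(60.5), 43.0) world [ 0.522 -0.171  0.06 ] row [ 0.018  -0.0009 -0.028 ] [-0.001 -0.035 -0.003]
(np.float64(-83.3), 0, np.float64(84.0), 41.0) world [ 0.524 -0.171  0.083] row [ 0.0356 -0.001  -0.0436] [-0.001 -0.07  -0.003]
(np.float64(-77.8), 0, np.float64(106.8), 39.0) world [ 0.528 -0.174  0.106] row [ 0.0556 -0.0011 -0.0559] [-0.001 -0.105 -0.003]
(np.float64(-68.6), 0, np.float64(128.2), 37.0) world [ 0.536 -0.179  0.127] row [ 0.0772 -0.0012 -0.0645] [-0.001 -0.14  -0.003]
(np.float64(-55.7), 0, np.float64(147.6), 35.0) world [ 0.547 -0.186  0.147] row [ 0.1001 -0.0012 -0.0691] [-0.001 -0.175 -0.003]
(np.float64(-39.7), 0, np.float64(164.2), 33.0) world [ 0.56  -0.195  0.163] row [ 0.1231 -0.0013 -0.0695] [-0.001 -0.21  -0.003]
(np.float64(-21.1), 0, np.float64(177.8), 31.0) world [ 0.576 -0.205  0.177] row [ 0.1459 -0.0014 -0.066 ] [-0.001 -0.245 -0.003]
(np.float64(-0.4), 0, np.float64(187.8), 29.0) world [ 0.593 -0.216  0.187] row [ 0.1676 -0.0014 -0.0584] [-0.001 -0.279 -0.003]
(np.float64(21.7), 0, np.float64(193.9), 27.0) world [ 0.612 -0.228  0.193] row [ 0.1875 -0.0015 -0.0471] [-0.002 -0.314 -0.003]
(np.float64(39.9), 0, np.float64(195.9), 25.4) world [ 0.627 -0.238  0.195] row [ 0.2018 -0.0015 -0.0356] [-0.002 -0.342 -0.003]
```

View pics/s2.png

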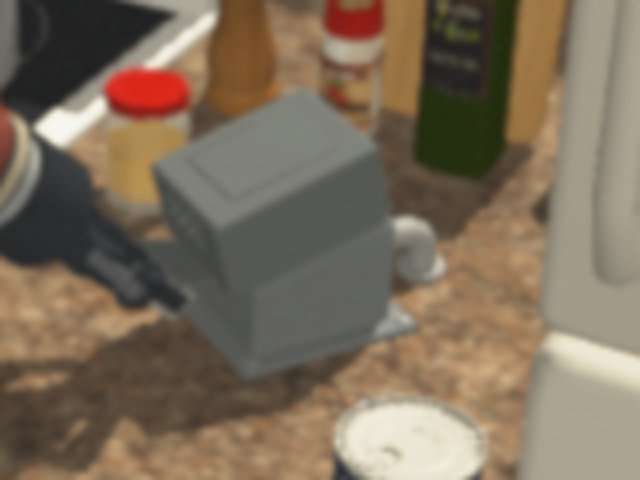

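The fingertips, at crop pixel (175,295), sit under the lip at (165,265), clear of the box. Now the lift arc.

Scaled: 0.123 m is 123, 0.112 m is 112, -0.21 rad is -0.84.

>>> {"op": "jog_arm", "data": {"segments": "0 3 -1 -9 0 0 0;0 11 -1 -19 0 -0.072 0;0 18 -1 -28 0 -0.14 0;0 27 -1 -36 0 -0.212 0;0 36 -1 -44 0 -0.28 0;0 46 -1 -50 0 -0.352 0;0 56 -1 -56 0 -0.42 0;0 66 -1 -60 0 -0.492 0;0 77 -1 -64 0 -0.56 0;0 89 -1 -67 0 -0.632 0;0 100 -1 -69 0 -0.7 0;0 112 -1 -70 0 -0.772 0;0 123 -1 -70 0 -0.84 0"}}

```text
t: 4.53
tool_pos: [0.5591, -0.1936, 0.1656]
tool_rot: [2.753, -0.812, 0.821]
contact_force: [-0.6, 0.6, -0.2]
opening: 0.0001
grip_force: 0.2
```

Run:
```python
from h import *
st()
im=ctrl.get_image("scene")[130:280,270:470,::-1]; cv2.imwrite("pics/s3.png",cv2.resize(im,None,fx=3,fy=3,interpolation=cv2.INTER_CUBIC))
```

```text
t 4.53 box mm [-41.3   0.5 166.6] F box [-0.8  0.2 -0.2] op 0.0001 q [-0.42 -0.31  2.13 -0.11  0.75  1.78] toolz box [ 0.546  0.006 -0.837]
```

View pics/s3.png

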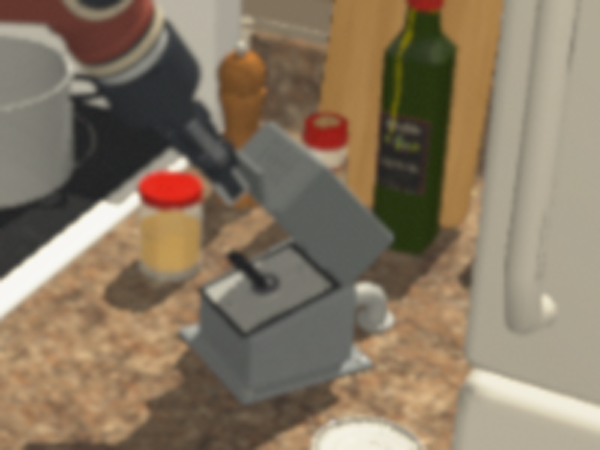

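The guard is about 60° up, held on the fingertips at (235,185). The toggle is visible at (250,265), leaning to the front. I'll continue the arc.

```bash
python3 -c "
from h import *
go((-21,0,178,31),(0,0,188,29),(22,0,194,27),(40,0,196,25.4),(43,0,196,25.4))"
```

```text
(-21, 0, 178, 31) world [ 0.576 -0.205  0.177] row [0.019  0.0006 0.0029] [-0.006 -0.042 -0.002]
(0, 0, 188, 29) world [ 0.594 -0.216  0.187] row [0.0421 0.0005 0.0061] [-0.006 -0.077 -0.002]
(22, 0, 194, 27) world [ 0.612 -0.228  0.193] row [0.0637 0.0005 0.0132] [-0.006 -0.112 -0.002]
(40, 0, 196, 25.4) world [ 0.627 -0.238  0.195] row [0.0799 0.0005 0.0215] [-0.006 -0.14  -0.002]
(43, 0, 196, 25.4) world [ 0.63  -0.24   0.195] row [0.0824 0.0005 0.0231] [-0.006 -0.14  -0.002]
```

>>> {"op": "jog_arm", "data": {"segments": "0 10 0 1.5 0 -0.08 0;0 19 0 3 0 -0.168 0;0 30 0 4.5 0 -0.24 0;0 42 0 6 0 -0.308 0;0 53 0 9.5 0 -0.38 0;0 64 0 13 0 -0.448 0;0 72 0 17 0 -0.504 0;0 80 0 21.5 0 -0.56 0;0 80 0 21.5 0 -0.56 0"}}

```text
t: 5.33
tool_pos: [0.6146, -0.2293, 0.1799]
tool_rot: [2.856, -0.842, 0.579]
contact_force: [-39.7, 24.8, 11.1]
opening: -0.0
grip_force: 19.3
```

Run:
```python
from h import *
st()
im=ctrl.get_image("scene")[110:280,270:470,::-1]; cv2.imwrite("pics/s4.png",cv2.resize(im,None,fx=3,fy=3,interpolation=cv2.INTER_CUBIC))
go((10,0,215,25),(-90,0,215,35))
```

```text
t 5.33 box mm [ 24.6   0.7 180.9] F box [-46.8  -0.7  11.1] op -0.0 q [-0.45 -0.07  1.86 -0.05  0.96  1.71] toolz box [ 0.388  0.004 -0.922]
(10, 0, 215, 25) world [ 0.602 -0.222  0.214] row [-0.0002  0.0006 -0.0372] [-0.004  0.036 -0.   ]
(-90, 0, 215, 35) world [ 0.518 -0.168  0.214] row [-0.0922  0.0004 -0.0762] [-0.004  0.21  -0.   ]
```

View pics/s4.png

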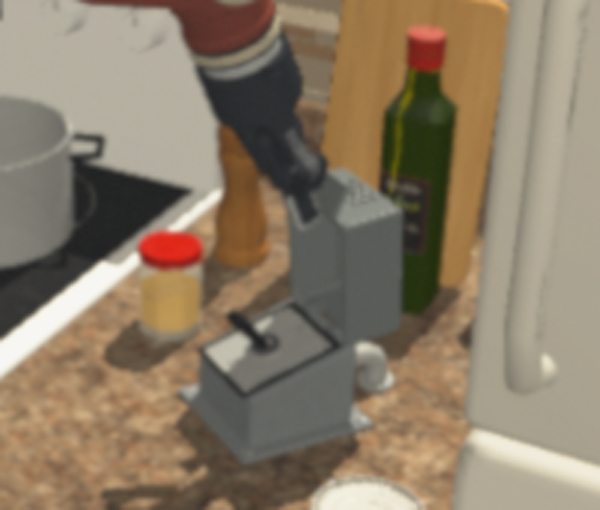

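The guard is upright at its stop and the fingers are pressing at 47 N, so I'm backing straight off.

>>> {"op": "jog_arm", "data": {"segments": "0 -37 0 -17 0 0 0;0 -74 0 -34 0 0 0;0 -92 0 -40 0 0.4 0;0 -92 0 -40 0 0.8 0;0 -92 0 -40 0 0.8 0"}}

```text
t: 5.8
tool_pos: [0.5364, -0.1792, 0.1815]
tool_rot: [2.717, -0.801, 0.891]
contact_force: [-1.4, 0.5, -1.5]
opening: -0.0001
grip_force: 0.0
```

Run:
```python
from h import *
st()
o=ctrl.get_obs(); im=ctrl.get_image("wrist")[:,:,::-1]; np.save("w2.npy",np.r_[o['tool_pos'],o['tool_rot']])
im=cv2.resize(im,None,fx=1.4,fy=1.4,interpolation=cv2.INTER_CUBIC); cv2.imwrite("pics/w2.png",im)
```

```text
t 5.8 box mm [-68.2   0.3 182.5] F box [-1.4 -0.3 -1.5] op -0.0001 q [-0.41 -0.43  2.21 -0.14  0.74  1.81] toolz box [ 0.591  0.005 -0.806]
```

View pics/w2.png

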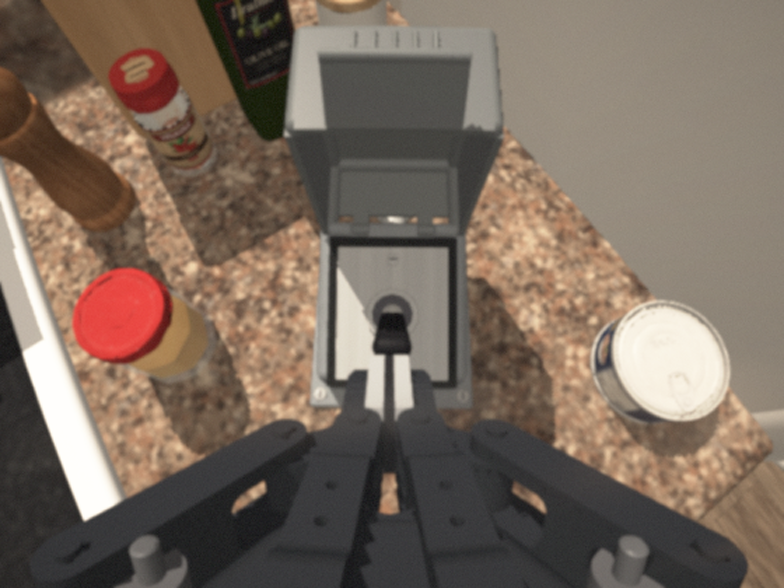

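The guard stands open and the toggle tip, at (391,345), is centred in front of the fingers. I'll check the toggle position against the fit and compute the push arc.

Run:
```python
from h import *
w=np.load("w2.npy"); Tw=np.eye(4); Tw[:3,:3]=R.from_rotvec(w[3:]).as_matrix(); Tw[:3,3]=w[:3]; Tw=Tw@C["wrist"]["tool_from_camera"]
for p in ([-37.7,0,108.4],[-5,0,72],[49,28,220],[49,-28,220]): print((proj(box(B,np.array(p)/1e3),C["wrist"],Tw)*1.4).round(0))
e=lambda a:np.array([np.cos(a),np.sin(a)])
W=[(-105,0,85,40)]
D=np.radians(40); X=e(D); Z=np.array([np.sin(D),-np.cos(D)])
for f in (-.3,-.1,.05,.2,.35,.5,.65,.78):
    a=np.radians(129)-f; P=np.array([-5,68])+38*e(a)+6.5*e(a+np.pi/2)-11*X+3*Z
    W.append((P[0].round(1),0,P[1].round(1),40))
go(*W)
```

```text
[[388. 344.]]
[[389. 306.]]
[[312.  48.]]
[[462.  48.]]
(-105, 0, 85, 40) world [ 0.505 -0.159  0.084] row [-0.0905  0.0007  0.0574] [-0.005  0.065 -0.002]
(np.float64(-46.7), 0, np.float64(74.4), 40) world [ 0.554 -0.191  0.073] row [-0.0497  0.0008  0.1004] [-0.005  0.065 -0.002]
(np.float64(-42.9), 0, np.float64(81.1), 40) world [ 0.557 -0.193  0.08 ] row [-0.0427  0.0008  0.0973] [-0.005  0.065 -0.002]
(np.float64(-39.2), 0, np.float64(85.5), 40) world [ 0.561 -0.195  0.084] row [-0.0371  0.0008  0.0959] [-0.005  0.065 -0.002]
(np.float64(-34.8), 0, np.float64(89.3), 40) world [ 0.564 -0.198  0.088] row [-0.0313  0.0008  0.0955] [-0.005  0.065 -0.002]
(np.float64(-30.0), 0, np.float64(92.5), 40) world [ 0.568 -0.2    0.092] row [-0.0256  0.0008  0.0957] [-0.005  0.065 -0.002]
(np.float64(-24.7), 0, np.float64(94.8), 40) world [ 0.573 -0.203  0.094] row [-0.0199  0.0008  0.097 ] [-0.005  0.065 -0.002]
(np.float64(-19.2), 0, np.float64(96.4), 40) world [ 0.577 -0.206  0.095] row [-0.0146  0.0008  0.099 ] [-0.005  0.065 -0.002]
(np.float64(-14.2), 0, np.float64(97.1), 40) world [ 0.582 -0.209  0.096] row [-0.0101  0.0008  0.1014] [-0.005  0.065 -0.002]
```

Scaled: 0.1 m is 100, 0.099 m is 99, 0.065 rad is 0.26.

>>> {"op": "jog_arm", "data": {"segments": "0 -90 1 57 0 0.26 0;0 -90 1 57 0 0.26 0;0 -90 1 57 0 0.26 0;0 -90 1 57 0 0.26 0;0 -77 1 71 0 0.26 0;0 -63 1 86 0 0.26 0;0 -50 1 100 0 0.26 0;0 -43 1 97 0 0.26 0;0 -37 1 96 0 0.26 0;0 -31 1 95.5 0 0.26 0;0 -26 1 95.7 0 0.26 0;0 -20 1 97 0 0.26 0;0 -14.6 1 99 0 0.26 0;0 -14.6 1 99 0 0.26 0;0 -14.6 1 99 0 0.26 0"}}

```text
t: 7.1
tool_pos: [0.5795, -0.2078, 0.0982]
tool_rot: [2.67, -0.791, 0.977]
contact_force: [-14.6, 8.3, 11.8]
opening: 0.0001
grip_force: 9.3
```

Run:
```python
from h import *
st(); go((-10,0,98,40),(-70,0,120,40),(-70,0,185,36))
```

```text
t 7.1 box mm [-16.5  -0.3  99.2] F box [-16.8  -1.   11.8] op 0.0001 q [-0.42 -0.18  2.19 -0.22  0.45  1.89] toolz box [ 0.644  0.003 -0.765]
(-10, 0, 98, 40) world [ 0.585 -0.211  0.097] row [ 0.0042 -0.0003  0.0051] [-0.003 -0.002 -0.003]
(-70, 0, 120, 40) world [ 0.535 -0.178  0.119] row [-0.0275 -0.0004 -0.0504] [-0.003 -0.002 -0.003]
(-70, 0, 185, 36) world [ 0.535 -0.178  0.184] row [ 0.0143 -0.0007 -0.1001] [-0.003 -0.072 -0.003]
```

The contact force suggests the toggle is at its far stop, so I'll withdraw and look.

Scaled: -0.1 m is -100, -0.075 m is -75, -0.07 rad is -0.28.

>>> {"op": "jog_arm", "data": {"segments": "0 -14 0 -25 0 0 0;0 -27.5 0 -50 0 0 0;0 -7 0 -75 0 -0.144 0;0 14 0 -100 0 -0.28 0;0 14 0 -100 0 -0.28 0"}}

```text
t: 7.52
tool_pos: [0.5382, -0.1808, 0.1931]
tool_rot: [2.709, -0.803, 0.91]
contact_force: [1.4, 0.0, 2.8]
opening: -0.0001
grip_force: 0.0
```

Run:
```python
from h import *
st()
o=ctrl.get_obs(); im=ctrl.get_image("wrist")[:,:,::-1]; np.save("w3.npy",np.r_[o['tool_pos'],o['tool_rot']])
im=cv2.resize(im,None,fx=1.4,fy=1.4,interpolation=cv2.INTER_CUBIC); cv2.imwrite("pics/w3.png",im)
```

```text
t 7.52 box mm [-6.580e+01 -1.000e-01  1.941e+02] F box [1.2 0.8 2.8] op -0.0001 q [-0.41 -0.44  2.2  -0.14  0.75  1.81] toolz box [ 0.602  0.006 -0.798]
```

View pics/w3.png

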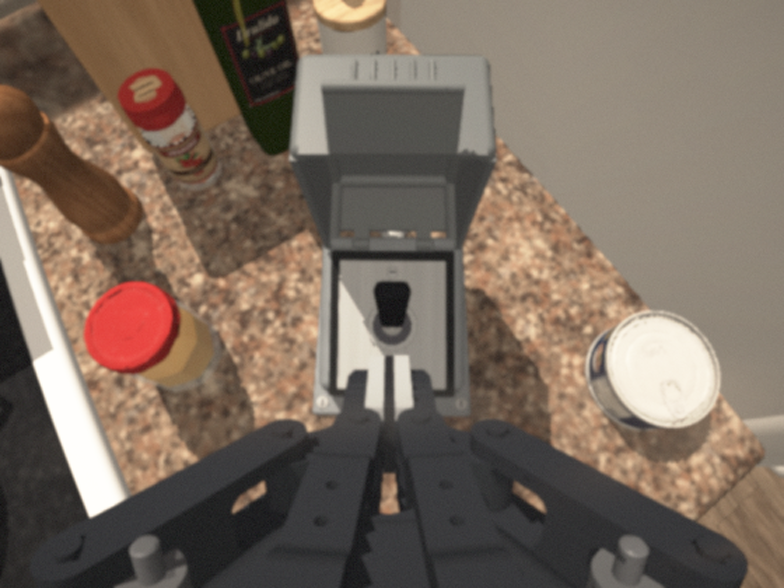

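The toggle is over: its tip is at (392,290), behind the nut at (391,322). The guard is still upright. Next I'll check clearance to the bottle and compute the notch entry and pull-over arc.

Run:
```python
from h import *
w=np.load("w3.npy"); Tw=np.eye(4); Tw[:3,:3]=R.from_rotvec(w[3:]).as_matrix(); Tw[:3,3]=w[:3]; Tw=Tw@C["wrist"]["tool_from_camera"]
for p in ([3,0,119],[49,28,220],[49,-28,220],[92,46,200],[92,-46,200],[36,46,195],[36,-46,195]): print((proj(box(B,np.array(p)/1e3),C["wrist"],Tw)*1.4).round(0)[0],end='')
t=least_squares(lambda P:np.r_[(proj(P,C["scene"])-[412,127])[0],(proj(P,C["top"])-[354,75])[0]],[.7,-.2,.25]).x
print("\nbottle cap",t.round(3),"box",(R.from_euler('z',-B[3]).apply(t-B[:3])*1e3).round())
W=[(-20,0,285,15),(77,0,265,0),(74,0,208,3)]
for th in (100.3,92,84,76,68,60):
    a=np.radians(195-th); u=np.array([np.cos(a),np.sin(a)]); n=np.array([u[1],-u[0]])
    P=np.array([48,84])+122*u+26*n; W.append((P[0].round(1),0,P[1].round(1),round(103-th,1)))
go(*W)
```

```text
[388. 280.][316.  80.][456.  79.][291.  46.][483.  45.][282. 147.][491. 146.]
bottle cap [ 0.838 -0.241  0.259] box [219. 113. 260.]
(-20, 0, 285, 15) world [ 0.577 -0.206  0.284] row [ 0.0936 -0.001  -0.0471] [-0.006 -0.381 -0.003]
(77, 0, 265, 0) world [ 0.658 -0.258  0.264] row [ 0.1592 -0.0009  0.027 ] [-0.006 -0.643 -0.003]
(74, 0, 208, 3) world [ 0.656 -0.257  0.207] row [ 0.1227 -0.0005  0.0709] [-0.006 -0.59  -0.003]
(np.float64(63.9), 0, np.float64(207.7), 2.7) world [ 0.647 -0.251  0.207] row [ 0.1144 -0.0005  0.0651] [-0.006 -0.596 -0.003]
(np.float64(45.9), 0, np.float64(208.7), 11) world [ 0.632 -0.241  0.208] row [ 0.1006 -0.0005  0.0535] [-0.006 -0.451 -0.003]
(np.float64(28.6), 0, np.float64(207.2), 19) world [ 0.618 -0.232  0.206] row [ 0.0859 -0.0005  0.0443] [-0.006 -0.311 -0.003]
(np.float64(11.6), 0, np.float64(203.3), 27) world [ 0.603 -0.223  0.202] row [ 0.0699 -0.0005  0.0372] [-0.006 -0.172 -0.004]
(np.float64(-4.7), 0, np.float64(197.1), 35) world [ 0.59  -0.214  0.196] row [ 0.0532 -0.0004  0.0324] [-0.005 -0.032 -0.004]
(np.float64(-19.9), 0, np.float64(188.7), 43) world [ 0.577 -0.206  0.188] row [ 0.036  -0.0004  0.03  ] [-0.005  0.108 -0.005]
```

Predicted and observed pixels agree to within about 3 mm, and the bottle is clear. Now the notch entry.

Units first: shifts go in mm and turns go in units of 0.25 rad. So 0.159 m is 159, 0.147 m is 147, -0.64 rad is -2.56.

>>> {"op": "jog_arm", "data": {"segments": "0 93.6 -1 -47 -0.024 -1.52 -0.012;0 93.6 -1 -47 -0.024 -1.52 -0.012;0 93.6 -1 -47 -0.024 -1.52 -0.012;0 93.6 -1 -47 -0.024 -1.52 -0.012;0 159 -1 27 -0.024 -2.56 -0.012;0 159 -1 27 -0.024 -2.56 -0.012;0 159 -1 27 -0.024 -2.56 -0.012;0 159 -1 27 -0.024 -2.56 -0.012;0 147 -1 41 -0.024 -2.48 -0.012;0 135 -1 56 -0.024 -2.42 -0.012;0 122 -1 72.5 -0.024 -2.36 -0.012;0 122 -1 72.5 -0.024 -2.36 -0.012"}}

```text
t: 8.57
tool_pos: [0.6544, -0.2558, 0.1992]
tool_rot: [2.999, -0.885, 0.068]
contact_force: [-0.5, -1.2, 0.4]
opening: -0.0004
grip_force: 0.1
```

Run:
```python
from h import *
st()
W=[]
for th in (100.3,92,84,76,68,60):
    a=np.radians(195-th); u=np.array([np.cos(a),np.sin(a)]); n=np.array([u[1],-u[0]])
    P=np.array([48,84])+120*u+26*n; W.append((P[0].round(1),0,P[1].round(1),round(103-th,1)))
go(*W)
im=ctrl.get_image("scene")[100:280,270:470,::-1]; cv2.imwrite("pics/s5.png",cv2.resize(im,None,fx=3,fy=3,interpolation=cv2.INTER_CUBIC))
```

```text
t 8.57 box mm [ 72.5   0.  200.2] F box [ 0.2 -1.3  0.4] op -0.0004 q [-0.48  0.22  1.48 -0.01  1.39  1.67] toolz box [ 0.046 -0.002 -0.999]
(np.float64(64.1), 0, np.float64(205.7), 2.7) world [ 0.647 -0.251  0.205] row [-0.0081  0.     -0.0059] [0.002 0.001 0.   ]
(np.float64(46.3), 0, np.float64(206.8), 11) world [ 0.632 -0.242  0.206] row [-0.0258  0.     -0.0078] [0.001 0.146 0.   ]
(np.float64(29.3), 0, np.float64(205.3), 19) world [ 0.618 -0.232  0.204] row [-0.0429  0.     -0.0071] [0.001 0.286 0.001]
(np.float64(12.6), 0, np.float64(201.6), 27) world [ 0.604 -0.223  0.201] row [-0.0597  0.     -0.0042] [0.001 0.425 0.001]
(np.float64(-3.5), 0, np.float64(195.5), 35) world [ 0.591 -0.215  0.194] row [-0.0761  0.      0.0012] [0.001 0.565 0.001]
(np.float64(-18.5), 0, np.float64(187.2), 43) world [ 0.578 -0.206  0.186] row [-0.0915 -0.      0.0088] [0.001 0.705 0.001]
```

>>> {"op": "jog_arm", "data": {"segments": "0 0 0 0 0 0 0;0 0 0 0 0 0 0"}}

```text
t: 8.78
tool_pos: [0.6544, -0.2559, 0.199]
tool_rot: [2.999, -0.885, 0.068]
contact_force: [-0.9, 0.9, 8.1]
opening: -0.0
grip_force: 3.9
```

Run:
```python
from h import *
st()
W=[]
for th in (100.3,92,84,76,68,60):
    a=np.radians(195-th); u=np.array([np.cos(a),np.sin(a)]); n=np.array([u[1],-u[0]])
    P=np.array([48,84])+119*u+26*n; W.append((P[0].round(1),0,P[1].round(1),round(103-th,1)))
go(*W)
```

```text
t 8.78 box mm [ 72.5   0.  200. ] F box [-1.2  0.3  8.1] op -0.0 q [-0.48  0.22  1.48 -0.01  1.39  1.67] toolz box [ 0.046 -0.001 -0.999]
(np.float64(64.2), 0, np.float64(204.7), 2.7) world [ 0.647 -0.251  0.204] row [-0.0081  0.     -0.0051] [0.001 0.002 0.   ]
(np.float64(46.6), 0, np.float64(205.8), 11) world [ 0.633 -0.242  0.205] row [-0.0256  0.     -0.007 ] [0.001 0.146 0.   ]
(np.float64(29.6), 0, np.float64(204.4), 19) world [ 0.618 -0.233  0.203] row [-0.0427  0.     -0.0064] [0.001 0.286 0.   ]
(np.float64(13.0), 0, np.float64(200.7), 27) world [ 0.604 -0.224  0.2  ] row [-0.0594  0.     -0.0034] [0.001 0.426 0.001]
(np.float64(-2.9), 0, np.float64(194.7), 35) world [ 0.591 -0.215  0.194] row [-0.0756 -0.      0.0018] [0.001 0.565 0.001]
(np.float64(-17.8), 0, np.float64(186.5), 43) world [ 0.579 -0.207  0.186] row [-0.0908 -0.      0.0093] [0.001 0.705 0.001]
```

The tip is resting lightly on the notch floor, so I'll lift it 5 mm and pull over.

Scaled: -0.005 m is -5, -0.0756 m is -75.6, 0.565 rad is 2.26.

>>> {"op": "jog_arm", "data": {"segments": "0 0 0 -6 0 0 0;0 -8 0 -6 0 0 0;0 -17 0 -6.5 0 0.292 0;0 -25.6 0 -7 0 0.584 0;0 -34 0 -6.8 0 0.864 0;0 -42.7 0 -6.4 0 1.144 0;0 -51 0 -5 0 1.424 0;0 -59.4 0 -3.4 0 1.704 0;0 -67.5 0 -1 0 1.98 0;0 -75.6 0 1.8 0 2.26 0;0 -75.6 0 1.8 0 2.26 0"}}

```text
t: 9.7
tool_pos: [0.5868, -0.212, 0.1881]
tool_rot: [2.731, -0.803, 0.85]
contact_force: [0.6, -0.2, 1.0]
opening: -0.0
grip_force: 0.0
```

Run:
```python
from h import *
st()
im=ctrl.get_image("scene"); cv2.imwrite("pics/s6.png",im[:,:,::-1])
a=cv2.imread("pics/s5.png"); b=cv2.resize(im[100:280,270:470,::-1],None,fx=2,fy=2,interpolation=cv2.INTER_CUBIC)
# hood region change check vs earlier closed/open pics (grey of hood): mean at open-hood site
i0=cv2.imread("pics/s6.png"); print(i0[172:215:8,372:404:8].mean(2).round().tolist())
```

```text
t 9.7 box mm [-8.100e+00  1.000e-01  1.891e+02] F box [0.7 0.2 1. ] op -0.0 q [-0.43 -0.25  2.06 -0.12  0.74  1.78] toolz box [ 0.568 -0.001 -0.823]
[[68.0, 79.0, 123.0, 71.0], [121.0, 133.0, 122.0, 59.0], [109.0, 91.0, 119.0, 44.0], [91.0, 91.0, 99.0, 34.0], [91.0, 91.0, 91.0, 88.0], [85.0, 91.0, 92.0, 91.0]]
```

Scaled: -0.06 m is -60, 0.05 m is 50, 0.14 rad is 0.56.

>>> {"op": "jog_arm", "data": {"segments": "0 -8 0 3 0 0.28 0;0 -16 0 6 0 0.56 0;0 -16 0 6 0 0.56 0;0 -16 0 6 0 0.56 0;0 10 0 -20 0 0.56 0;0 35 0 -45 0 0.56 0;0 50 0 -60 0 0.56 0;0 50 0 -60 0 0.56 0;0 50 0 -60 0 0.56 0;0 50 0 -60 0 0.56 0;0 50 0 -60 0 0.56 0;0 50 0 -60 0 0.56 0"}}

```text
t: 10.75
tool_pos: [0.5949, -0.2176, 0.2659]
tool_rot: [2.637, -0.777, 1.024]
contact_force: [-0.7, -0.0, 0.4]
opening: 0.0001
grip_force: 0.0
```

Run:
```python
from h import *
st()
a=ctrl.get_image("scene")[130:290,280:480,::-1]; b=ctrl.get_image("wrist")[:,:,::-1]
m=np.hstack([cv2.resize(a,(500,400),interpolation=cv2.INTER_CUBIC),cv2.resize(b[:300,130:355],(300,400))]); cv2.imwrite("pics/f1.png",m)
i0=cv2.imread("pics/scene0.png"); d=np.abs(ctrl.get_image("scene")[:,:,::-1].astype(int)-i0).mean(2); print("diff hood",d[195:245,335:385].mean().round(1),"front top",d[200:230,332:350].mean().round(1))
```

```text
t 10.75 box mm [ 1.800e+00 -2.000e-01  2.669e+02] F box [-0.5 -0.4  0.4] op 0.0001 q [-0.42 -0.36  2.04 -0.16  0.73  1.8 ] toolz box [ 0.676 -0.002 -0.737]
diff hood 21.5 front top 31.2
```

```bash
python3 -c "
from h import *
go((-150,60,260,30))"
```

```text
(-150, 60, 260, 30) world [ 0.5   -0.085  0.259] row [-0.1176 -0.0601 -0.0971] [ 0.002 -0.22   0.001]
```

>>> {"op": "jog_arm", "data": {"segments": "0 -100 -20 -90 0 0 0;0 -100 -20 -90 0 0 0;0 -100 -20 -90 0 0 0;0 -100 -20 -90 0 0 0;0 -100 -20 -90 0 0 0;0 -100 -20 -90 0 0 0;0 -100 -20 -90 0 0 0;0 -100 -20 -90 0 0 0;0 -100 -20 -90 0 0 0;0 -100 -20 -90 0 0 0;0 -100 -20 -90 0 0 0;0 -100 -20 -90 0 0 0;0 -100 -20 -90 0 0 0;0 -100 -20 -90 0 0 0;0 -100 -20 -90 0 0 0;0 -100 -20 -90 0 0 0"}}

```text
t: 12.23
tool_pos: [0.4937, -0.1282, 0.267]
tool_rot: [2.635, -0.777, 1.03]
contact_force: [-0.5, 0.6, 0.5]
opening: -0.0002
grip_force: 0.0
```

Run:
```python
from h import *
st()
a=ctrl.get_image("scene")[150:310,280:480,::-1]; b=ctrl.get_image("wrist")[:,:,::-1]
m=np.hstack([cv2.resize(a,(400,320),interpolation=cv2.INTER_CUBIC),cv2.resize(b,(400,300))[:].copy() if 0 else cv2.resize(b,(400,320))]); cv2.imwrite("pics/f2.png",m)
i0=cv2.imread("pics/scene0.png"); d=np.abs(ctrl.get_image("scene")[:,:,::-1].astype(int)-i0).mean(2); print("diff hood",d[195:245,335:385].mean().round(1),"front top",d[200:230,332:350].mean().round(1),"box right",d[205:255,355:385].mean().round(1))
```

```text
t 12.23 box mm [-131.8   20.   268. ] F box [-0.8  0.2  0.5] op -0.0002 q [-0.3  -0.73  2.28 -0.24  0.88  1.93] toolz box [ 0.678 -0.001 -0.735]
diff hood 6.6 front top 7.2 box right 6.4
```

View pics/f2.png

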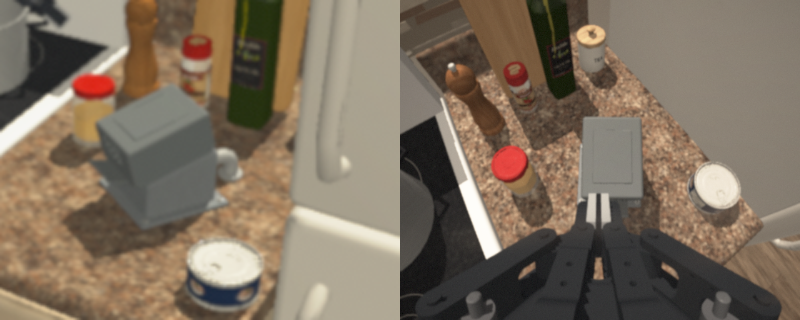

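Run:
```python
from h import *
i0=cv2.cvtColor(cv2.imread("pics/scene0.png"),6); im=cv2.cvtColor(ctrl.get_image("scene")[:,:,::-1].copy(),6)
e=cv2.Canny
for nm,(r,c) in dict(hoodfronttop=((185,250),(322,392)),tin=((268,306),(368,416)),jar=((186,225),(314,342)),turner=((205,230),(215,250))).items():
    t=i0[r[0]:r[1],c[0]:c[1]]; s=im[r[0]-6:r[1]+6,c[0]-6:c[1]+6]
    m=cv2.matchTemplate(s,t,cv2.TM_CCOEFF_NORMED); _,v,_,l=cv2.minMaxLoc(m); print(nm,round(v,3),"shift",l[0]-6,l[1]-6)
```

```text
hoodfronttop 0.999 shift 0 0
tin 1.0 shift 0 0
jar 0.999 shift 0 0
turner 1.0 shift 0 0
```

The last picture shows the hood shut, left at (160,125) and right at (610,160), and the jar and tin unmoved. Template matching gives zero shift for the hood and all three bystanders. I'll let it settle for a second, confirm and hand in.

>>> {"op": "jog_arm", "data": {"segments": "0 0 0 0 0 0 0;0 0 0 0 0 0 0;0 0 0 0 0 0 0;0 0 0 0 0 0 0;0 0 0 0 0 0 0;0 0 0 0 0 0 0;0 0 0 0 0 0 0;0 0 0 0 0 0 0;0 0 0 0 0 0 0;0 0 0 0 0 0 0;0 0 0 0 0 0 0;0 0 0 0 0 0 0", "lines": "1,1"}}

```text
t: 13.43
```

Run:
```python
from h import *
i0=cv2.imread("pics/scene0.png",0).astype(np.float32)[185:250,322:392]; im=cv2.cvtColor(ctrl.get_image("scene")[:,:,::-1].copy(),6).astype(np.float32)[185:250,322:392]
print("subpixel shift",cv2.phaseCorrelate(i0,im))
print(ctrl.finish_job())
```

```text
subpixel shift ((-0.0033208426280708636, -0.01679540805198343), 1.0146341288899199)
the job is handed in; nothing more can be done
None
```

Job handed in at about 13.5 s: the toggle is flipped to on, the guard is shut again and the jar, tin and turner have not moved; the one risk is that the force read 47 N when I pushed the open guard onto its stop, which I took as fingertip contact rather than the gripper body (40 N limit), though I could not confirm that.

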